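Feel out the tired spring clips on the rail

TASK

Squeeze the handles of each of the four spring clips on the leaning rail and feel how stiff it is: they all look alike, but some have gone weak. Take every weak clip off the rail and lower it into the red tray without dropping it in from a height; leave the strong clips seated on the rail and do not disturb the glue stick.

Things in the scene. Friction and masses are not known exactly. Their poses are not given: they have to be found in the camera images.
- rack: Fixed clip rack: dark wood foot 80 x 360 x 12 mm carrying a straight rail along its y. Origin on the desk below the middle of the rail's top edge, z up, +x away from the robot at yaw 0. The rail leans 0.52 rad from vertical towards -x, its top edge 75 mm up; head 10 mm thick, 24 mm deep, on a 4 mm web; black end brackets at y = +-171 mm. Four spring clips on it, one at each station.
- station_1 (a point): Station at the rack's +y end, 120 mm from its middle: point on the rail's top edge under a clip. z runs up along the clip (leaning 0.52 rad), y along the rail, x is the line of squeezing. Clip: 90 g, black saddle 44 x 22 x 8 mm on the rail (z = 0 to 8) and two steel levers, at -x and +x, whose handles spread upward to rolled lips at z = 70 mm, 40 mm wide along y, 8 mm thick.
- station_2 (a point): As station_1, 40 mm from the rack's middle on the +y side. All clips: 56 mm over the handle lips at rest, 32 mm when squeezed to the stops; levers pivot at x = +-11, z = 10 mm. The jaws end at z = -31 mm and hook under the rail's head: squeeze each handle in by 5 mm or more, then the clip draws off along +z, free after 40 mm.
- station_3 (a point): As station_1, 40 mm from the rack's middle on the -y side. Force needed on each handle at the lips: strong clip 8 N when it begins to give, about 13 N at 40 mm over the lips, 15 N at the stops; weak clip 2.4, 4 and 4.5 N. Some of the four are weak, at any stations; they look and weigh alike.
- station_4 (a point): As station_1, at the rack's -y end, 120 mm from its middle. The clips rock on the rail by up to 5 degrees and sit up to 4 mm along it from their stations, between small ribs on the rail.
- tray: Red open tray, heavy, outside 180 (x) x 220 (y) x 45 mm high, walls and floor 5 mm thick. Origin at the centre of its underside, z up.
- glue_stick: Glue stick standing upright, white and red, 27 mm across, 90 mm high, a bystander. Origin at the centre of its underside.

How it is judged:
By the outcome, as a careful person would: the job done as asked, in the order asked, and still so for the second after the job is handed in, with the robot touching nothing.
It also fails if it takes over 64 s, if anything falls off the work surface, if the arm or the gripper's body presses on something with over 40 N, if the wrist force passes 120 N, or if a joint passes its speed limit or range.

ROBOT

A 7-joint arm with a two-finger parallel gripper is mounted at the origin on the work surface; the furniture and walls round the work are solid. World frame = base frame: x ahead of the robot, y to its left, z up, the work surface at z = 0. Lengths are in m, angles in rad, forces in N, time in s.
With the tool pointing down it reaches from about 0.425 to 0.875 m from the base axis. Payload 9.9 kg.
Tool frame: the origin (TCP) lies at the very end of the fingers, on their centre line; the grasp point (between the pads) lies 19 mm behind it; z points along the fingers, y is the line along which they close (so a half turn about z gives the same grasp; the last joint's range is limited). The gripper opens to 85 mm and grips with 20 to 120 N. Pads are 22 mm wide; open, the fingers measure 114 mm over their backs; the gripper's body (76 mm by 85 mm) begins 54 mm behind the grasp point. The pads swing forward as they close: fully open they stand 13 mm farther back than shut.
Start: joints at [1.217, 0.576, 0.025, 1.437, -0.015, 1.129, -0.057], TCP at [0.18, -0.651, 0.231] pointing down, gripper open.
Joint ranges: [-2.76, 2.76], [-0.34, 2.15], [-1.52, 1.57], [0.19, 2.46], [-1.09, 4.23], [0.17, 1.99], [-2.82, 2.82]. Speed limits (rad/s): [2.22, 2.22, 3.01, 3.01, 3.14, 3.14, 3.14].

INTERFACE

Orientations are given as a unit quaternion [w, x, y, z].
In Python, from cell import manip gives the robot as it stands. The module is installed in compiled form; this text tells all that it offers.
- The arm moves only by the tool play_rows, never from a script. Its argument "steps" is one flat list of numbers, 4 for each row, row after row: the shift along the tool's x, y, z normalised to -1 to 1, where 1 is 2.5 cm, then the turn about the tool's z normalised to -1 to 1, where 1 is 90 degrees. A call has 1 to 20 rows; each row shifts and turns the commanded pose from where the row before left it, along the tool's axes as they then stand; what a row does not reach is not made up. A row lasts 1/8 s, in which the tool goes at most 62.5 mm and 10.7 degrees, less where a joint would pass 70% of its speed; a pose out of reach is approached as far as the arm can. A call with a number of a shift or a turn outside -1 to 1 is refused whole. A call with a gripper value outside its range is refused whole. "jaw" is the opening, from 0 (shut) to 1 (fully open), set as the call begins (left out, the last holds). The fingers move at their own pace and stop on an object; the grip force is fixed at half the most. Time passes only in rows, so rows that do not move let the fingers close. It gives the time, the measured TCP pose, the force, the opening and the grip force at its end, in the units of the state.
- manip.read_state(): the state, without advancing time (a new reading comes with each control period).
- manip.snapshot(name): name is "side" or "top" or "wrist"; returns a dict with "color" (384x512x3 uint8, red, green, blue), "fx", "fy", "cx", "cy" (pixels), "T" (4x4, takes a point from camera to world coordinates); the wrist camera has in their place "T_tool_cam" (4x4, takes a point from camera to tool coordinates, whose origin is the TCP and whose axes are the flange's). Camera axes: x right, y down, z forward; pixel columns grow to the right and rows downward; lengths in m; the calibration is good to about 2 mm. A picture is of the moment at which its call begins: read the wrist's pose just before it. There is no depth.
- manip.hand_in(): hands the job in; it is judged then, once.
Trained networks look in the newest picture that a camera, given by its name, has taken for a name from the list of things; names that differ only in an ending like _2 or _b are one class to them, and where a whole thing is asked for, a point or a joint stands for the part that bears it (a point fixed in the world has none). Each returns a list of dicts, best first, with "conf" (0 to 1); they miss things now and then, are a little off and sometimes report something else, mostly with a low value. They report only what shows in the picture. A call takes as long as a camera call.
- manip.masks_of(camera, name): "mask" (384x512 bool, what is visible of it) and "centre" ([column, row] in pixels, amid what is visible of it).
The state is a dict: "time_s": time; "q": joint angles; "joint_velocities": joint speeds; "joint_efforts": joint torques, N m; "position": TCP position; "eef_rot": TCP orientation; "ft_force": force on the tool from outside, world axes, zero at the start; "wrist_torque": the same for the moment, N m; "gripper_width": finger opening in m; "grip_force": force on a finger pad.
Only numpy, scipy, OpenCV 4.12 (cv2) and the standard library are available. Lean on these libraries where they do the work, as an engineer would, in place of code of your own. Each camera call takes 0.05 s, during which the arm holds its last target. There are 200 camera calls.

## Working session

There is one attempt and no reset: what is moved stays moved. The work goes in short steps, Python scripts to look and compute and a tool call to move; the robot and the scene stay as the last step left them, time stands still between calls to the robot, and variables do not carry over. Pictures are saved under pics/ and viewed, at most 13 in all, crops included, and the job is handed in when it is done.

Besides the shell and the picture viewer there is one more tool, called after "Call:" as name(argument=value, ...), one argument or row to a line, values as JSON. play_rows: Moves the arm, as the interface text tells. Scaled input: -1 to 1 covers 2.5 cm each way for a shift and 90 degrees each way for a turn. Its arguments: {"type":"object","properties":{"steps":{"type":"array","items":{"type":"number","minimum":-1,"maximum":1}},"jaw":{"type":"number"}},"required":["steps"]}

```bash
mkdir -p pics; cat > h.py <<'E'
import numpy as np, cv2
from cell import manip
from scipy.spatial.transform import Rotation as R
def snap(c,fn=None):
    s=manip.read_state(); d=manip.snapshot(c)
    if fn: cv2.imwrite('pics/'+fn,d['color'][:,:,::-1])
    if 'T' not in d:
        T=np.eye(4); w,x,y,z=s['eef_rot']; T[:3,:3]=R.from_quat([x,y,z,w]).as_matrix(); T[:3,3]=s['position']
        d['T']=T@d['T_tool_cam']
    return d
def ray(d,u,v):
    r=d['T'][:3,:3]@np.array([(u-d['cx'])/d['fx'],(v-d['cy'])/d['fy'],1]); return d['T'][:3,3],r
def atz(d,u,v,z):
    o,r=ray(d,u,v); return o+r*(z-o[2])/r[2]
def proj(d,p):
    q=np.linalg.inv(d['T'])@np.append(p,1); return np.array([d['fx']*q[0]/q[2]+d['cx'],d['fy']*q[1]/q[2]+d['cy']])
E
python3 - <<'E'
from h import *
np.set_printoptions(precision=3,suppress=True)
s=manip.read_state(); print({k:np.round(v,3) for k,v in s.items()})
for c in ['top','side']:
    d=snap(c,c+'0.png'); print(c,d['T'][:3],d['fx'])
    for n in ['rack','station_1','tray','glue_stick']:
        for m in manip.masks_of(c,n): print(n,round(m['conf'],2),np.round(m['centre']),m['mask'].sum(),atz(d,*m['centre'],0.05))
a=cv2.imread('pics/top0.png');b=cv2.imread('pics/side0.png')
E
```

```text
{'time_s': np.float64(0.0), 'q': array([ 1.217,  0.577,  0.025,  1.438, -0.015,  1.129, -0.057]), 'joint_velocities': array([-0.   ,  0.001, -0.002, -0.001, -0.   , -0.002, -0.001]), 'joint_efforts': array([  0.   , -76.576,   2.25 , -28.597,   0.015,   0.013,  -0.   ]), 'position': array([ 0.18, -0.65,  0.23]), 'eef_rot': array([-0.001,  0.991,  0.134, -0.   ]), 'ft_force': array([0.49 , 0.003, 0.249]), 'wrist_torque': array([-0.023,  0.013,  0.001]), 'grip_force': np.float64(0.0), 'gripper_width': np.float64(0.086)}
top [[-0.018 -0.993  0.117  0.449]
 [-1.     0.019  0.011 -0.071]
 [-0.013 -0.117 -0.993  0.923]] 355.2993803535663
rack 0.95 [198. 166.] 3123 [0.624 0.084 0.05 ]
station_1 0.69 [200. 168.] 2816 [0.618 0.079 0.05 ]
tray 0.68 [376. 228.] 6725 [ 0.463 -0.351  0.05 ]
side [[ 0.966 -0.156  0.208  0.361]
 [-0.259 -0.63   0.732 -0.726]
 [ 0.017 -0.761 -0.649  0.647]] 362.84804456943897
rack 0.86 [276. 189.] 1580 [ 0.599 -0.043  0.05 ]
station_1 0.67 [278. 197.] 1234 [ 0.597 -0.075  0.05 ]
tray 0.61 [253. 321.] 11345 [ 0.451 -0.39   0.05 ]
tray 0.45 [278. 192.] 1294 [ 0.601 -0.056  0.05 ]
glue_stick 0.69 [223. 224.] 328 [ 0.445 -0.136  0.05 ]
```

View pics/top0.png

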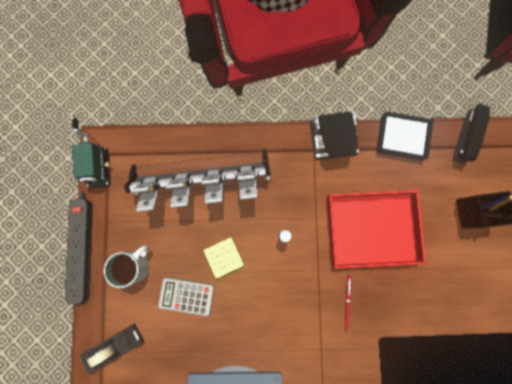

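View pics/side0.png

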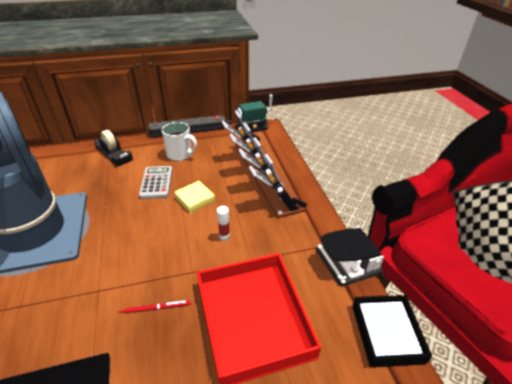

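The top view shows the rack with four clips at pixels 130–270 across, rows 150–210. Its +y end is at the left, and the clips lean toward the robot. The tray is around (376,230) and the glue stick at (285,237). Next I'll get rough poses and plan a viewpoint move.

```bash
cat >> h.py <<'E'
def plan(goal,yawturn=0,n=None,step=0.0245,s=None):
    """rows in tool axes from present pose to world goal, total tool-z turn in deg; prints world-straight path"""
    s=s or manip.read_state(); w,x,y,z=s['eef_rot']; Rm=R.from_quat([x,y,z,w]).as_matrix()
    a=np.arctan2(Rm[1,0],Rm[0,0]); p=np.array(s['position']); D=np.array(goal)-p
    n=n or int(max(np.ceil(np.abs(D).sum()/step/1.2),np.ceil(abs(yawturn)/9.5),1))
    t=np.deg2rad(yawturn/n); rows=[]
    for i in range(n):
        X=np.array([np.cos(a),np.sin(a),0]);Y=np.array([np.sin(a),-np.cos(a),0])
        d=D/n/0.025; rows.append([round(d@X,2),round(d@Y,2),round(-d[2],2),round(t/np.pi*2,3)]); a-=t
    print(n,'yaw0',np.rad2deg(np.arctan2(Rm[1,0],Rm[0,0])),'max',np.abs(rows).max()); print([float(v) for r in rows for v in r])
E
python3 - <<'E'
from h import *
d=snap('top')
for uv in [(130,178),(267,158)]: print(atz(d,*uv,.075))
for n in ['tray','glue_stick']:
  for m in manip.masks_of('top',n)[:1]:
    ys,xs=np.nonzero(m['mask']); print(n,cv2.minAreaRect(np.c_[xs,ys].astype(np.float32)))
for uv in [(329,195),(416,191),(425,264),(333,269)]: print(atz(d,*uv,.045))
print('glue',atz(d,285,237,.09))
plan([0.56,0.09,0.33],-81)
E
```

```text
[0.59320149 0.24466225 0.075     ]
[ 0.63573269 -0.08870282  0.075     ]
tray ((375.5221252441406, 228.41990661621094), (73.84516143798828, 94.4482192993164), 86.98721313476562)
glue_stick ((284.5, 235.5), (9.0, 11.0), 90.0)
[ 0.54565391 -0.24105999  0.045     ]
[ 0.55143873 -0.45631379  0.045     ]
[ 0.3733788 -0.4654816  0.045    ]
[ 0.36524182 -0.24319112  0.045     ]
glue [ 0.44443854 -0.1261945   0.09      ]
42 yaw0 15.461345620778436 max 0.79
[0.54, -0.58, -0.09, -0.021, 0.56, -0.56, -0.09, -0.021, 0.57, -0.55, -0.09, -0.021, 0.59, -0.53, -0.09, -0.021, 0.61, -0.51, -0.09, -0.021, 0.63, -0.49, -0.09, -0.021, 0.64, -0.46, -0.09, -0.021, 0.66, -0.44, -0.09, -0.021, 0.67, -0.42, -0.09, -0.021, 0.69, -0.4, -0.09, -0.021, 0.7, -0.37, -0.09, -0.021, 0.71, -0.35, -0.09, -0.021, 0.72, -0.33, -0.09, -0.021, 0.73, -0.3, -0.09, -0.021, 0.74, -0.28, -0.09, -0.021, 0.75, -0.25, -0.09, -0.021, 0.76, -0.23, -0.09, -0.021, 0.77, -0.2, -0.09, -0.021, 0.77, -0.17, -0.09, -0.021, 0.78, -0.15, -0.09, -0.021, 0.78, -0.12, -0.09, -0.021, 0.79, -0.09, -0.09, -0.021, 0.79, -0.07, -0.09, -0.021, 0.79, -0.04, -0.09, -0.021, 0.79, -0.02, -0.09, -0.021, 0.79, 0.01, -0.09, -0.021, 0.79, 0.04, -0.09, -0.021, 0.79, 0.06, -0.09, -0.021, 0.79, 0.09, -0.09, -0.021, 0.78, 0.12, -0.09, -0.021, 0.78, 0.14, -0.09, -0.021, 0.77, 0.17, -0.09, -0.021, 0.77, 0.2, -0.09, -0.021, 0.76, 0.22, -0.09, -0.021, 0.75, 0.25, -0.09, -0.021, 0.74, 0.27, -0.09, -0.021, 0.73, 0.3, -0.09, -0.021, 0.72, 0.32, -0.09, -0.021, 0.71, 0.35, -0.09, -0.021, 0.7, 0.37, -0.09, -0.021, 0.69, 0.39, -0.09, -0.021, 0.67, 0.42, -0.09, -0.021]
```

Call:
play_rows(
  steps=[0.67, -0.74, -0.2, -0.1, 0.78, -0.62, -0.2, -0.1, 0.87, -0.49, -0.2, -0.1, 0.94, -0.35, -0.2, -0.1, 0.98, -0.2, -0.2, -0.1, 1, -0.04, -0.2, -0.1, 0.99, 0.11, -0.2, -0.1, 0.96, 0.27, -0.2, -0.1, 0.91, 0.41, -0.2, -0.1, 0.96, 0.65, -0.2, 0, 0.96, 0.65, -0.2, 0, 0.96, 0.65, -0.2, 0, 0.96, 0.65, -0.2, 0, 0.96, 0.65, -0.2, 0, 0.96, 0.65, -0.2, 0, 0.96, 0.65, -0.2, 0, 0.96, 0.65, -0.2, 0, 0.96, 0.65, -0.2, 0, 0.96, 0.65, -0.2, 0, 0.96, 0.65, -0.2, 0],
)

```text
time_s: 3.15
position: [0.4303, -0.1672, 0.3317]
eef_rot: [0.0, 0.666, 0.746, -0.0]
ft_force: [1.4, 0.1, 0.1]
gripper_width: 0.0853
grip_force: 0.0
```

Call:
play_rows(
  steps=[0.96, 0.65, 0, 0, 0.96, 0.65, 0, 0, 0.96, 0.65, 0, 0, 0.96, 0.65, 0, 0, 0.96, 0.65, 0, 0, 0.96, 0.65, 0, 0, 0.96, 0.65, 0, 0, 0.96, 0.65, 0, 0, 0.96, 0.65, 0, 0, 0, 0, 0, 0],
)

```text
time_s: 4.4
position: [0.5513, 0.0654, 0.3312]
eef_rot: [-0.0, 0.665, 0.747, 0.001]
ft_force: [1.0, -1.0, 0.1]
gripper_width: 0.0853
grip_force: 0.0
```

```bash
python3 - <<'E'
from h import *
s=manip.read_state(); print(s['time_s'],s['position'],s['eef_rot'],s['q'])
d=snap('wrist','w1.png'); print(np.round(d['T_tool_cam'],3),d['fx'],np.round(d['T'],3))
for n in ['rack','station_1']:
    for m in manip.masks_of('wrist',n): print(n,round(m['conf'],2),np.round(m['centre']),m['mask'].sum())
a=0.127;o=np.array([.614,.078,0]);
for k,y in enumerate([.12,.04,-.04,-.12]):
    for c in [(-.028,.07),(.028,.07),(0,0)]:
        l=np.array([c[0]*.868-c[1]*.497,y,.075+c[0]*.497+c[1]*.868]); print(k+1,np.round(proj(d,o+R.from_euler('z',a).apply(l))),end=' ')
E
```

```text
4.4 [0.55129025 0.06538215 0.33120269] [-4.33894198e-04  6.64944820e-01  7.46892189e-01  5.06943743e-04] [ 0.24180342  0.36821744 -0.64573326  1.5789015   0.22744111  1.27071637
 -0.32316434]
[[ 0.    -0.948 -0.318  0.08 ]
 [ 1.     0.001 -0.    -0.   ]
 [ 0.    -0.318  0.948 -0.142]
 [ 0.     0.     0.     1.   ]] 299.2113251729283 [[ 0.993  0.11   0.037  0.542]
 [ 0.116 -0.942 -0.314  0.144]
 [-0.     0.316 -0.949  0.473]
 [ 0.     0.     0.     1.   ]]
rack 0.57 [308. 111.] 8794
station_1 0.59 [309. 112.] 8845
1 [260.  40.] 1 [310.  35.] 1 [308.  45.] 2 [260. 117.] 2 [307. 119.] 2 [305. 113.] 3 [261. 183.] 3 [304. 190.] 3 [303. 172.] 4 [261. 241.] 4 [301. 251.] 4 [301. 224.]
```

View pics/w1.png

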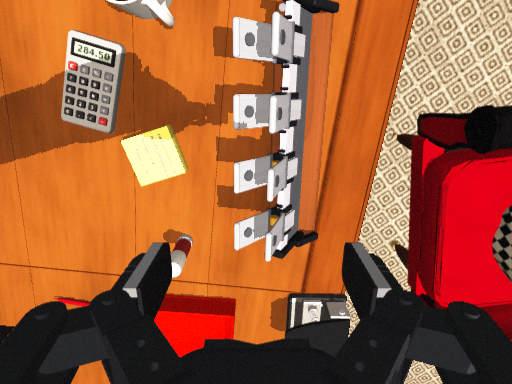

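The wrist view shows four clips at rows ~38, 111, 177 and 236. The outer (left) lips are at column ~235, and the rail sits near columns 285–300. My prediction is about 25 px off in x, so I'll zoom in before fitting.

```bash
python3 - <<'E'
import cv2
a=cv2.imread('pics/w1.png'); cv2.imwrite('pics/w1c.png',cv2.resize(a[130:280,220:350],None,fx=4,fy=4,interpolation=cv2.INTER_CUBIC))
E
```

```text
(no output)
```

View pics/w1c.png

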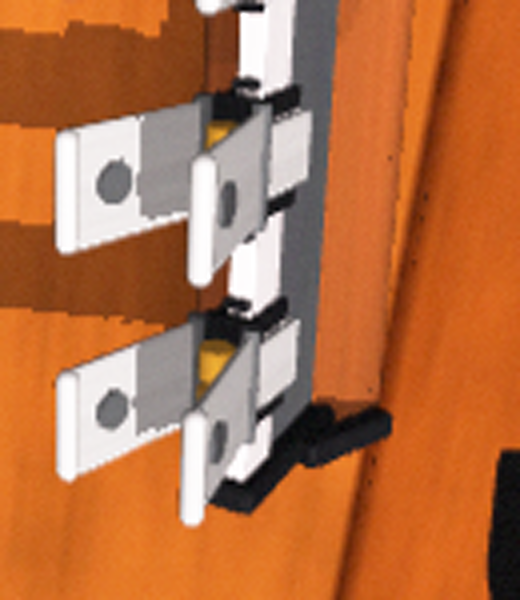

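```bash
cat > fit.py <<'E'
from h import *
from scipy.optimize import least_squares
import pickle
def loc(x,z,y): return np.array([x*.868-z*.497,y,.075+x*.497+z*.868])
Y=[.12,.04,-.04,-.12]
E
python3 - <<'E'
from fit import *
d=snap('wrist'); pickle.dump({k:d[k] for k in ['T','fx','fy','cx','cy']},open('w1.pkl','wb'))
L=[(235,38),(234.5,111),(235.8,177.5),(236.5,236.8)];Rr=[None,None,(270.3,184.8),(268.5,246)]
def f(p,full=False):
    r=[];M=R.from_euler('z',p[2]);o=np.array([p[0],p[1],0])
    for k in range(4):
        for c,obs in ((-.024,L[k]),(.024,Rr[k])):
            if obs is not None: r.append(proj(d,o+M.apply(loc(c,.071,Y[k])))-obs)
    r.append(proj(d,o+M.apply(loc(0,0,-.08)))-(284,196))
    return np.array(r) if full else np.array(r).ravel()
s=least_squares(f,[.6,.08,.127],loss='soft_l1'); print(s.x); print(np.round(f(s.x,True),1))
t=manip.snapshot('top')
E
```

```text
[0.58055575 0.07574172 0.09852522]
[[-0.5 -5.3]
 [ 0.7  0. ]
 [-0.   0.9]
 [ 0.5  0.3]
 [-0.2  0.2]
 [ 0.4  0.8]
 [-6.1 -0.6]]
```

```bash
cat >> fit.py <<'E'
def lr(x,z,y,th):
    return np.array([x*np.cos(th)-z*np.sin(th),y,.075+x*np.sin(th)+z*np.cos(th)])
E
python3 - <<'E'
from fit import *
d=pickle.load(open('w1.pkl','rb'))
L=[(235,38),(234.5,111),(235.8,177.5),(236.5,236.8)];Rr=[None,None,(270.3,184.8),(268.5,246)]
def f(p,full=False):
    r=[];M=R.from_euler('z',p[2]);o=np.array([p[0],p[1],0])
    for k in range(4):
        for c,obs in ((-.024,L[k]),(.024,Rr[k])):
            if obs is not None: r.append(proj(d,o+M.apply(lr(c,.071,Y[k]+p[4+k],p[3])))-obs)
    for y,q in ((-.08,(284,196)),(0,(287,141))):r.append((proj(d,o+M.apply(loc(0,0,y)))-q)*[1,0])
    r.append(p[4:6]*300);r.append(p[6:8]*300)
    return np.array(r) if full else np.array(r).ravel()
s=least_squares(f,[.6,.08,.127,.55,0,0,0,0],loss='soft_l1'); print(np.round(s.x,3)); print(np.round(f(s.x,True),1))
p=s.x;M=R.from_euler('z',p[2])
for k in range(4): print(k+1,*[np.round(np.array([p[0],p[1],0])+M.apply(lr(x,z,Y[k]+p[4+k],p[3])),4) for x,z in ((-.028,.07),(.028,.07),(.011,.01))])
E
```

```text
[ 0.588  0.075  0.111  0.647 -0.002  0.001  0.001 -0.   ]
[[-0.3 -0.2]
 [ 1.7  0.1]
 [ 1.7 -0.1]
 [-1.1  0.1]
 [ 2.1 -1.2]
 [-0.3  0.9]
 [-0.6  0. ]
 [-1.8 -0. ]
 [-0.6  0.3]
 [ 0.2 -0.1]]
1 [0.5104 0.1854 0.114 ] [0.5548 0.1904 0.1477] [0.5772 0.1929 0.0896]
2 [0.5189 0.1091 0.114 ] [0.5633 0.1141 0.1477] [0.5857 0.1165 0.0896]
3 [0.5277 0.0292 0.114 ] [0.5722 0.0342 0.1477] [0.5946 0.0367 0.0896]
4 [ 0.5367 -0.0512  0.114 ] [ 0.5811 -0.0463  0.1477] [ 0.6036 -0.0438  0.0896]
```

Call:
play_rows(
  steps=[0.82, 0.035, 0.87, 0, 0.82, 0.035, 0.87, 0, 0.82, 0.035, 0.87, 0, 0.82, 0.035, 0.87, 0, 0.82, 0.035, 0.87, 0, 0.82, 0.035, 0.87, 0, 0, 0, 0, 0],
)

```text
time_s: 5.52
position: [0.5413, 0.1863, 0.1997]
eef_rot: [-0.001, 0.666, 0.746, -0.001]
ft_force: [-0.6, -0.2, 0.3]
gripper_width: 0.0855
grip_force: 0.0
```

```bash
python3 - <<'E'
from fit import *
d=snap('wrist'); s=manip.read_state();print(s['position'])
a=np.ascontiguousarray(d['color'][:,:,::-1]); 
for k,P in ((1,((.5104,.1854,.114),(.5548,.1904,.1477))),(2,((.5189,.1091,.114),(.5633,.1141,.1477)))):
    for q in P: u=proj(d,np.array(q)); print(np.round(u)); cv2.circle(a,tuple(int(v) for v in u),3,(0,255,0),-1)
cv2.imwrite('pics/w2.png',a)
E
```

```text
[0.54215133 0.18536031 0.20067454]
[219. 186.]
[277. 201.]
[222. 268.]
[274. 293.]
```

View pics/w2.png

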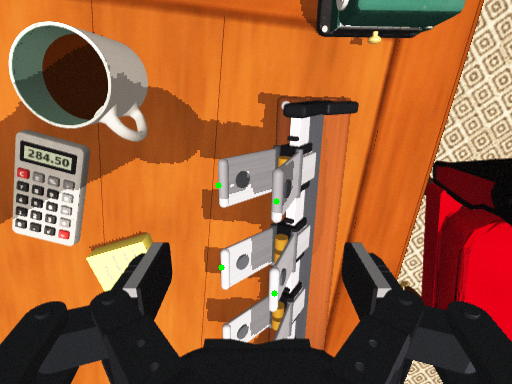

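The picture confirms the fit: projected lips (219,186) and (277,201) land on the clip‑1 lips within a few pixels, and the clip is centred between the fingers. I'll descend and squeeze partway, to 50 mm.

Call:
play_rows(
  steps=[0.05, 0.03, 0.97, 0, 0.05, 0.03, 0.97, 0, 0, 0, 0.97, 0, 0, 0, 0.97, 0, 0, 0, 0, 0],
)

```text
time_s: 6.2
position: [0.5436, 0.1866, 0.1034]
eef_rot: [0.0, 0.667, 0.745, -0.001]
ft_force: [-0.1, 0.1, -0.3]
gripper_width: 0.0854
grip_force: 0.0
```

Call:
play_rows(
  steps=[0, 0, 0, 0, 0, 0, 0, 0, 0, 0, 0, 0, 0, 0, 0, 0],
  jaw=0.6,
)

```text
time_s: 6.7
position: [0.5426, 0.1883, 0.1063]
eef_rot: [0.0, 0.666, 0.746, -0.0]
ft_force: [-11.4, -3.9, 21.1]
gripper_width: 0.0518
grip_force: 27.9
```

```bash
python3 - <<'E'
from fit import *
d=snap('wrist','w3.png');e=snap('side');s=manip.read_state();print(s['ft_force'],s['wrist_torque'],s['grip_force'],s['gripper_width'])
u=proj(e,np.array([.5425,.187,.11])).astype(int);print(u)
c=e['color'][u[1]-40:u[1]+40,u[0]-50:u[0]+50,::-1]
cv2.imwrite('pics/m3.png',np.hstack([cv2.resize(d['color'][134:384,100:400,::-1],(400,333)),cv2.resize(c,(400,333),interpolation=cv2.INTER_CUBIC)]))
E
```

```text
[-11.34107504  -4.83470809  21.98818312] [-0.85969473  2.44201521 -0.08919094] 27.92847192962654 0.051909283420936744
[234 126]
```

View pics/m3.png

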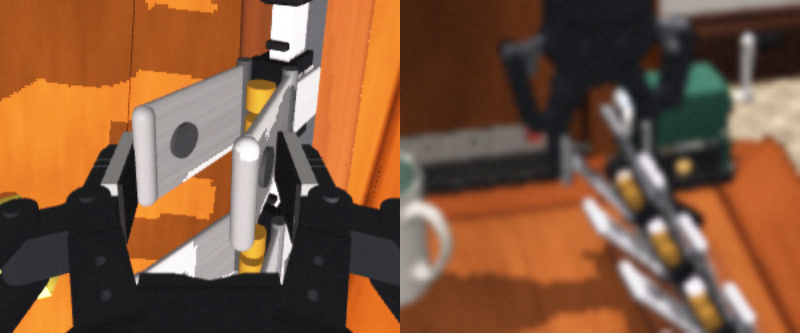

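Call:
play_rows(
  steps=[0, 0, 0, 0, 0, 0, 0, 0, 0, 0, 0, 0, -0.77, 0, 0, 0, -0.77, 0, 0, 0, -0.77, 0, 0, 0, -0.77, 0, 0, 0, 0, 0, 0, 0],
  jaw=1,
)

```text
time_s: 7.8
position: [0.5525, 0.1094, 0.1036]
eef_rot: [0.0, 0.667, 0.745, -0.0]
ft_force: [-0.1, 0.5, 0.1]
gripper_width: 0.0852
grip_force: 0.0
```

Call:
play_rows(
  steps=[0, 0, 0, 0, 0, 0, 0, 0, 0, 0, 0, 0, 0, 0, 0, 0],
  jaw=0.6,
)

```text
time_s: 8.3
position: [0.5522, 0.1132, 0.1047]
eef_rot: [0.0, 0.666, 0.746, 0.0]
ft_force: [-2.0, -1.2, 10.5]
gripper_width: 0.0513
grip_force: 9.1
```

Call:
play_rows(
  steps=[0, 0, 0, 0, 0, 0, 0, 0, 0, 0, 0, 0, -0.8, 0, 0, 0, -0.8, 0, 0, 0, -0.8, 0, 0, 0, -0.8, 0, 0, 0, 0, 0, 0, 0],
  jaw=1,
)

```text
time_s: 9.3
position: [0.5614, 0.0298, 0.1036]
eef_rot: [0.0, 0.668, 0.745, -0.0]
ft_force: [0.1, 0.6, -0.5]
gripper_width: 0.0852
grip_force: 0.0
```

Call:
play_rows(
  steps=[0, 0, 0, 0, 0, 0, 0, 0, 0, 0, 0, 0, 0, 0, 0, 0],
  jaw=0.6,
)

```text
time_s: 9.8
position: [0.5603, 0.0333, 0.105]
eef_rot: [0.0, 0.666, 0.746, -0.001]
ft_force: [-8.5, -1.4, 18.7]
gripper_width: 0.0517
grip_force: 25.0
```

Call:
play_rows(
  steps=[0, 0, 0, 0, 0, 0, 0, 0, 0, 0, 0, 0, -0.8, 0, 0, 0, -0.8, 0, 0, 0, -0.8, 0, 0, 0, -0.8, 0, 0, 0, 0, 0, 0, 0],
  jaw=1,
)

```text
time_s: 10.8
position: [0.5702, -0.0497, 0.1036]
eef_rot: [0.0, 0.668, 0.745, -0.0]
ft_force: [0.7, 0.5, -0.3]
gripper_width: 0.0853
grip_force: 0.0
```

Call:
play_rows(
  steps=[0, 0, 0, 0, 0, 0, 0, 0, 0, 0, 0, 0, 0, 0, 0, 0],
  jaw=0.6,
)

```text
time_s: 11.3
position: [0.5706, -0.046, 0.1047]
eef_rot: [0.001, 0.666, 0.746, 0.0]
ft_force: [-2.2, -1.4, 9.0]
gripper_width: 0.0515
grip_force: 8.4
```

Stiffness readings at 51 mm opening: clip 1 gave 28 N, clip 2 gave 9 N, clip 3 gave 25 N and clip 4 gave 8 N. Clips 2 and 4 are weak. I'm already at clip 4, so I'll squeeze it further now.

Call:
play_rows(
  steps=[0, 0, -0.08, 0, 0, 0, -0.08, 0, 0, 0, 0, 0, 0, 0, 0, 0],
  jaw=0.4,
)

```text
time_s: 11.8
position: [0.5731, -0.0458, 0.1106]
eef_rot: [0.003, 0.666, 0.746, 0.002]
ft_force: [-2.2, -1.5, 20.4]
gripper_width: 0.0374
grip_force: 55.8
```

```bash
python3 - <<'E'
from fit import *
d=snap('wrist');s=manip.read_state();print(s['wrist_torque'])
cv2.imwrite('pics/m4.png',cv2.resize(d['color'][134:384,100:400,::-1],(600,500)))
E
```

```text
[-0.26477929 -0.49795052 -0.06057552]
```

View pics/m4.png

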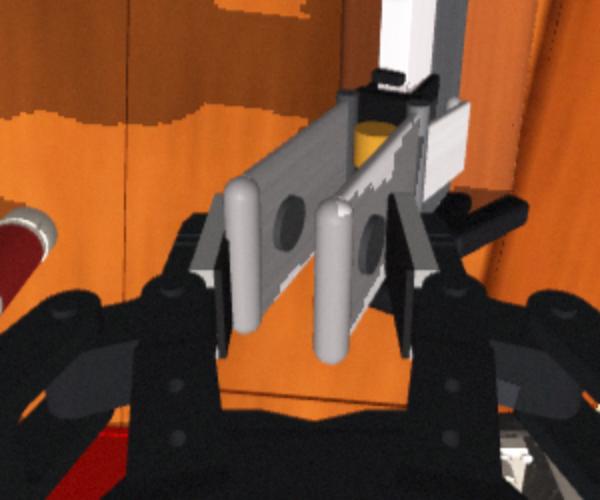

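Both levers sit at the stops: the lips at (243,255) and (332,280) are parallel and held firmly by the pads. I'll draw the clip off along the lean.

Call:
play_rows(
  steps=[0, -0.2, -0.35, 0, 0, -0.2, -0.35, 0, 0, -0.2, -0.35, 0, 0, -0.2, -0.35, 0],
)

```text
time_s: 12.35
position: [0.5544, -0.0472, 0.1451]
eef_rot: [0.003, 0.665, 0.746, 0.004]
ft_force: [2.1, -0.3, 0.3]
gripper_width: 0.0343
grip_force: 4.9
```

Call:
play_rows(
  steps=[0, -0.2, -0.35, 0, 0, -0.2, -0.35, 0, 0, -0.2, -0.35, 0, 0, -0.2, -0.7, 0, 0, 0, -0.9, 0, 0, 0, -0.5, 0],
)

```text
time_s: 13.1
position: [0.5307, -0.0514, 0.2233]
eef_rot: [0.001, 0.666, 0.746, 0.0]
ft_force: [0.7, -0.9, -1.3]
gripper_width: 0.0344
grip_force: 3.8
```

```bash
python3 - <<'E'
from fit import *
d=snap('wrist');e=snap('side');s=manip.read_state();print(s['position'],s['wrist_torque'])
u=proj(e,s['position']).astype(int);print(u)
c=e['color'][max(u[1]-70,0):u[1]+110,max(u[0]-110,0):u[0]+110,::-1]
cv2.imwrite('pics/m5.png',np.hstack([cv2.resize(d['color'][134:384,100:400,::-1],(400,333)),cv2.resize(c,(400,333))]))
E
```

```text
[ 0.53113335 -0.05141474  0.22309095] [-0.03257608  0.01315048  0.01671994]
[250 135]
```

View pics/m5.png

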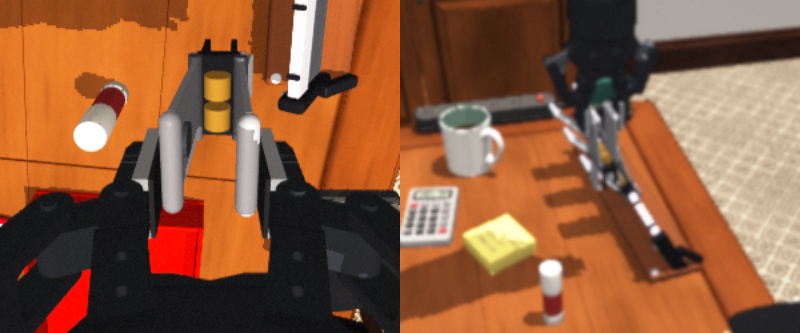

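Clip 4 came off and hangs nearly upright in the grip, with its lips at (172,160) and (247,160) in the left half of the picture. I'll tighten the grip and carry it to the tray, passing the glue stick on the +x side.

Call:
play_rows(
  steps=[0, 0, 0, 0, -0.5, 0, 0, 0, -0.93, 0, 0, 0, -0.93, 0, 0, 0, -0.93, 0, 0, 0, -0.93, 0, 0, 0, -0.93, 0, 0, 0, -0.93, -0.6, 0, 0, -0.93, -0.6, 0, 0, -0.93, -0.6, 0, 0, -0.93, -0.6, 0, 0, -0.93, -0.6, 0, 0, -0.93, -0.6, 0.4, 0, -0.93, -0.6, 0.7, 0, -0.93, -0.6, 0.8, 0, -0.5, -0.3, 0.8, 0, 0, 0, 0.2, 0, 0, 0, 0, 0],
  jaw=0.35,
)

```text
time_s: 15.45
position: [0.4413, -0.3897, 0.1488]
eef_rot: [-0.0, 0.666, 0.746, 0.001]
ft_force: [0.9, 0.3, -0.7]
gripper_width: 0.03
grip_force: 14.2
```

```bash
python3 - <<'E'
from fit import *
d=snap('wrist');e=snap('side');s=manip.read_state();print(s['position'],s['ft_force'],s['wrist_torque'])
u=proj(e,s['position']).astype(int);print(u)
P=lambda z:proj(e,np.array([s['position'][0],s['position'][1],z]));print(P(.1),P(.05),P(.005))
c=e['color'][u[1]-80:u[1]+120,u[0]-120:u[0]+120,::-1]
cv2.imwrite('pics/m6.png',np.hstack([cv2.resize(d['color'][134:384,100:400,::-1],(380,333)),cv2.resize(c,(400,333))]))
E
```

```text
[ 0.44186595 -0.38986614  0.1497449 ] [ 0.00534738 -0.13932401 -0.76683638] [ 0.00119944 -0.01349443 -0.01758923]
[247 289]
[248.05733035 306.47844868] [248.12508808 322.08828656] [248.18053939 334.86300662]
```

View pics/m6.png

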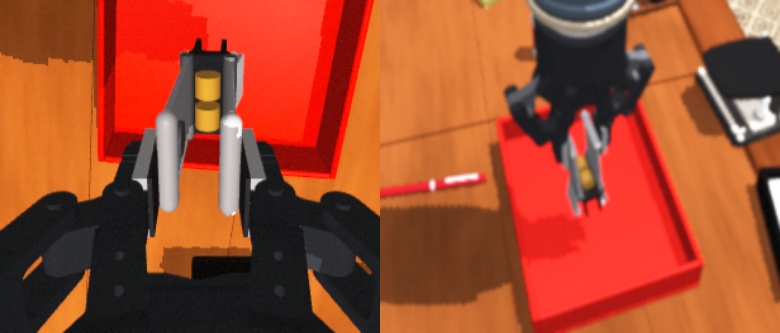

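Call:
play_rows(
  steps=[0, 0, 0.2, 0, 0, 0, 0.2, 0, 0, 0, 0.2, 0, 0, 0, 0.2, 0],
)

```text
time_s: 16.05
position: [0.4405, -0.3909, 0.1287]
eef_rot: [-0.0, 0.666, 0.746, -0.0]
ft_force: [0.1, 0.3, -1.6]
gripper_width: 0.03
grip_force: 14.2
```

Call:
play_rows(
  steps=[0, 0, 0.2, 0, 0, 0, 0.2, 0, 0, 0, 0.2, 0],
)

```text
time_s: 16.42
position: [0.4406, -0.391, 0.1137]
eef_rot: [-0.0, 0.666, 0.746, 0.0]
ft_force: [-0.1, 0.2, -0.4]
gripper_width: 0.0304
grip_force: 14.2
```

Call:
play_rows(
  steps=[0, 0, 0.2, 0, 0, 0, 0.2, 0],
)

```text
time_s: 16.68
position: [0.4406, -0.3909, 0.1037]
eef_rot: [-0.0, 0.666, 0.746, 0.0]
ft_force: [-0.0, -0.1, -0.7]
gripper_width: 0.0301
grip_force: 14.2
```

Call:
play_rows(
  steps=[0, 0, 0.2, 0, 0, 0, 0.2, 0],
)

```text
time_s: 16.92
position: [0.4406, -0.3909, 0.0937]
eef_rot: [0.0, 0.666, 0.746, 0.0]
ft_force: [0.8, -0.8, -0.5]
gripper_width: 0.0301
grip_force: 14.2
```

Call:
play_rows(
  steps=[0, 0, 0.16, 0, 0, 0, 0.16, 0],
)

```text
time_s: 17.18
position: [0.442, -0.3916, 0.087]
eef_rot: [0.002, 0.666, 0.746, 0.0]
ft_force: [2.2, -0.5, 20.9]
gripper_width: 0.0304
grip_force: 15.7
```

Contact came at TCP z ≈ 0.088, which matches the expected clip length. I'll ease off 2 mm, release slowly, then rise.

Call:
play_rows(
  steps=[0, 0, -0.08, 0, 0, 0, 0, 0],
  jaw=0.55,
)

```text
time_s: 17.42
position: [0.4405, -0.3909, 0.0881]
eef_rot: [-0.0, 0.666, 0.746, -0.0]
ft_force: [0.2, -0.5, -0.0]
gripper_width: 0.0469
grip_force: 2.8
```

Call:
play_rows(
  steps=[0, 0, 0, 0, 0, 0, 0, 0, 0, 0, 0, 0, 0, 0, -0.3, 0, 0, 0, -0.8, 0, 0, 0, -1, 0, 0, 0, -1, 0, 0, 0, -1, 0, 0, 0, 0, 0],
  jaw=1,
)

```text
time_s: 18.55
position: [0.4416, -0.3914, 0.1929]
eef_rot: [0.002, 0.666, 0.746, 0.0]
ft_force: [-0.3, 0.6, -0.2]
gripper_width: 0.0853
grip_force: 0.0
```

```bash
python3 - <<'E'
from fit import *
d=snap('wrist');e=snap('side');s=manip.read_state();print(s['position'],s['ft_force'])
cv2.imwrite('pics/m7.png',np.hstack([cv2.resize(d['color'][:,:,::-1],(400,300)),cv2.resize(e['color'][90:384,100:400,::-1],(400,300))]))
E
```

```text
[ 0.44040254 -0.3909319   0.1905651 ] [-0.49357633  0.05967173 -0.07861926]
```

View pics/m7.png

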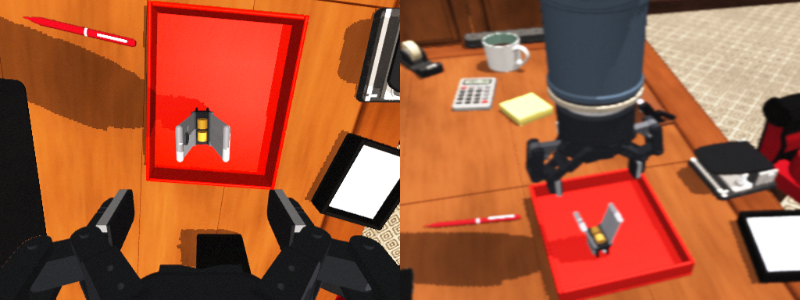

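Clip 4 stands in the tray at (203,140) in the wrist half of the picture. Next is clip 2.

Call:
play_rows(
  steps=[0.97, 0.34, -0.1, 0, 0.97, 0.34, -0.1, 0, 0.97, 0.34, -0.1, 0, 0.97, 0.34, -0.1, 0, 0.97, 0.34, 0, 0, 0.97, 0.34, 0, 0, 0.97, 0.34, 0, 0, 0.97, 0.34, 0, 0, 0.97, 0.34, 0, 0, 0.97, 0.34, 0, 0, 0.97, 0.34, 0, 0, 0.97, 0.34, 0, 0, 0.97, 0.34, 0, 0, 0.97, 0.34, 0, 0, 0.97, 0.34, 0, 0, 0.97, 0.34, 0, 0, 0.97, 0.34, 0, 0, 0.97, 0.34, 0, 0, 0.97, 0.34, 0, 0, 0.97, 0.34, 0, 0],
)

```text
time_s: 21.15
position: [0.5546, 0.1106, 0.1995]
eef_rot: [-0.001, 0.666, 0.746, -0.001]
ft_force: [0.1, 0.1, -1.0]
gripper_width: 0.0853
grip_force: 0.0
```

Call:
play_rows(
  steps=[0, 0, 0, 0],
)

```text
time_s: 21.28
position: [0.5545, 0.1123, 0.1997]
eef_rot: [-0.001, 0.665, 0.747, -0.0]
ft_force: [-1.1, -1.3, -0.8]
gripper_width: 0.0854
grip_force: 0.0
```

Call:
play_rows(
  steps=[0, -0.08, 0.96, 0, 0, 0, 0.96, 0, 0, 0, 0.96, 0, 0, 0, 0.96, 0, 0, 0, 0, 0],
)

```text
time_s: 21.9
position: [0.5515, 0.1084, 0.1026]
eef_rot: [-0.001, 0.666, 0.746, -0.002]
ft_force: [-0.2, 0.0, -0.4]
gripper_width: 0.0853
grip_force: 0.0
```

Call:
play_rows(
  steps=[0, 0, 0, 0, 0, 0, 0, 0, 0, 0, 0, 0],
  jaw=0.6,
)

```text
time_s: 22.28
position: [0.5532, 0.1097, 0.1061]
eef_rot: [0.001, 0.666, 0.746, 0.0]
ft_force: [-3.2, -1.9, 9.8]
gripper_width: 0.0515
grip_force: 8.8
```

Call:
play_rows(
  steps=[0, 0, -0.08, 0, 0, 0, -0.08, 0, 0, 0, 0, 0, 0, 0, 0, 0],
  jaw=0.4,
)

```text
time_s: 22.78
position: [0.5548, 0.11, 0.1119]
eef_rot: [0.002, 0.666, 0.746, 0.002]
ft_force: [-4.8, -3.3, 22.8]
gripper_width: 0.0371
grip_force: 55.9
```

Same signature as clip 4, and the weak reading is confirmed at 8.8 N. I'll draw it off.

Call:
play_rows(
  steps=[0, -0.2, -0.35, 0, 0, -0.2, -0.35, 0, 0, -0.2, -0.35, 0, 0, -0.2, -0.35, 0],
)

```text
time_s: 23.28
position: [0.5368, 0.1086, 0.1465]
eef_rot: [0.002, 0.666, 0.746, 0.004]
ft_force: [2.3, -0.8, 6.3]
gripper_width: 0.0342
grip_force: 13.3
```

Call:
play_rows(
  steps=[0, -0.2, -0.35, 0, 0, -0.2, -0.35, 0, 0, -0.2, -0.35, 0, 0, -0.2, -0.7, 0, 0, 0, -0.9, 0, 0, 0, -1, 0, 0, 0, -1, 0, 0, 0, -0.5, 0],
)

```text
time_s: 24.28
position: [0.5134, 0.1057, 0.2742]
eef_rot: [0.001, 0.666, 0.746, 0.001]
ft_force: [-0.3, 0.7, -1.4]
gripper_width: 0.0343
grip_force: 3.8
```

Call:
play_rows(
  steps=[0, 0, 0, 0],
  jaw=0.35,
)

```text
time_s: 24.4
position: [0.5134, 0.1055, 0.273]
eef_rot: [0.0, 0.666, 0.746, 0.001]
ft_force: [-0.7, -0.7, -1.7]
gripper_width: 0.0303
grip_force: 12.6
```

Call:
play_rows(
  steps=[-0.5, -0.1, 0, 0, -0.9, -0.2, 0, 0, -0.9, -0.2, 0, 0, -0.9, -0.2, 0, 0, -0.9, -0.2, 0, 0, -0.9, -0.2, 0, 0, -0.9, -0.2, 0, 0, -0.9, -0.2, 0, 0, -0.9, -0.2, 0, 0, -0.9, -0.2, 0, 0, -0.9, -0.2, 0, 0, -0.9, -0.2, 0, 0, -0.9, -0.2, 0, 0, -0.9, -0.2, 0, 0, -0.9, -0.2, 0.2, 0, -0.9, -0.2, 0.5, 0, -0.9, -0.2, 0.8, 0, -0.66, -0.2, 0.8, 0, 0, 0, 0.8, 0, 0, 0, 0.8, 0],
)

```text
time_s: 26.9
position: [0.4691, -0.2917, 0.1725]
eef_rot: [-0.001, 0.666, 0.746, -0.0]
ft_force: [-0.1, -0.0, -1.4]
gripper_width: 0.0303
grip_force: 12.6
```

Call:
play_rows(
  steps=[0, 0, 0.7, 0, 0, 0, 0.4, 0, 0, 0, 0.2, 0, 0, 0, 0, 0],
)

```text
time_s: 27.4
position: [0.47, -0.291, 0.1421]
eef_rot: [-0.0, 0.666, 0.746, -0.0]
ft_force: [-0.2, 0.4, -1.6]
gripper_width: 0.0302
grip_force: 12.6
```

Over the tray. I'll lower gently.

Call:
play_rows(
  steps=[0, 0, 0.3, 0, 0, 0, 0.3, 0, 0, 0, 0.3, 0, 0, 0, 0.3, 0, 0, 0, 0.3, 0, 0, 0, 0, 0],
)

```text
time_s: 28.15
position: [0.4697, -0.2908, 0.1041]
eef_rot: [-0.001, 0.666, 0.746, -0.0]
ft_force: [-0.4, 0.2, -0.8]
gripper_width: 0.0302
grip_force: 12.6
```

Call:
play_rows(
  steps=[0, 0, 0.2, 0, 0, 0, 0.2, 0],
)

```text
time_s: 28.4
position: [0.4702, -0.2911, 0.0947]
eef_rot: [0.0, 0.666, 0.746, 0.0]
ft_force: [0.4, 0.2, -1.4]
gripper_width: 0.03
grip_force: 12.6
```

Call:
play_rows(
  steps=[0, 0, 0.16, 0, 0, 0, 0.1, 0],
)

```text
time_s: 28.65
position: [0.472, -0.2918, 0.0898]
eef_rot: [0.002, 0.666, 0.746, 0.001]
ft_force: [-0.0, 0.1, 17.6]
gripper_width: 0.0302
grip_force: 13.9
```

Contact again. I'll ease off, release and rise.

Call:
play_rows(
  steps=[0, 0, -0.07, 0, 0, 0, 0, 0],
  jaw=0.55,
)

```text
time_s: 28.9
position: [0.4699, -0.2909, 0.09]
eef_rot: [-0.0, 0.666, 0.746, -0.0]
ft_force: [0.5, -0.7, -0.9]
gripper_width: 0.0469
grip_force: 2.8
```

Call:
play_rows(
  steps=[0, 0, 0, 0, 0, 0, 0, 0, 0, 0, 0, 0, 0, 0, -0.3, 0, 0, 0, -0.8, 0, 0, 0, -1, 0, 0, 0, -1, 0, 0, 0, -1, 0, 0, 0, -1, 0, 0, 0, -1, 0, 0, 0, -1, 0, 0, 0, 0, 0],
  jaw=1,
)

```text
time_s: 30.4
position: [0.471, -0.2911, 0.2698]
eef_rot: [0.002, 0.666, 0.746, 0.0]
ft_force: [-0.3, 0.6, -0.1]
gripper_width: 0.0852
grip_force: 0.0
```

```bash
python3 - <<'E'
from fit import *
d=snap('top');e=snap('side')
cv2.imwrite('pics/m8.png',np.hstack([cv2.resize(d['color'][110:300,100:450,::-1],(400,300)),cv2.resize(e['color'][90:384,100:400,::-1],(400,300))]))
E
```

```text
(no output)
```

View pics/m8.png

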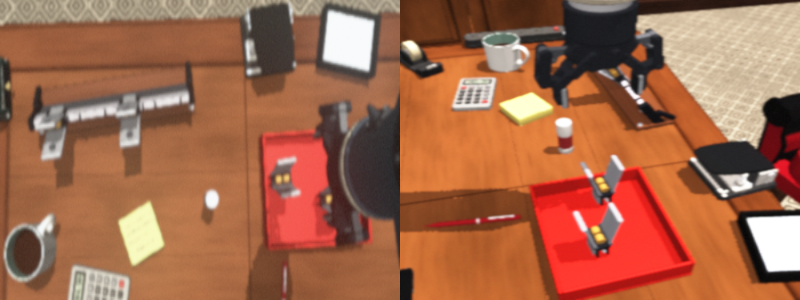

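Both weak clips stand in the tray. Strong clips 1 and 3 are still seated on the rail, at (50,125) and (130,110) in the top half of the picture. The glue stick is still upright and in place, and the arm is clear of everything.

```bash
python3 -c "
from cell import manip
print(manip.hand_in())"
```

```text
the job is handed in; nothing more can be done
None
```

The job is handed in: weak clips 2 and 4 are in the red tray, strong clips 1 and 3 are still on the rail, and the glue stick was not touched; it took about 30 s of the 64 s, and no verdict was returned.

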